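# Clear the lid of the sprung parts box and hold it at its balance

### The arm

A 6-joint arm with a two-finger parallel gripper is mounted at the origin on the work surface. World frame = base frame: x ahead of the robot, y to its left, z up, the work surface at z = 0. Lengths are in m, angles in rad, forces in N, time in s.
With the tool pointing down it reaches from about 0.4 to 0.825 m from the base axis. Payload 7 kg.
Tool frame: the origin (TCP) lies on the centre line of the jaws, within the pads' length; the fingertips stand tip_reach ahead of it and the grasp point (between the pads) is the TCP (tip_reach is the distance from the TCP to the fingertips, in m); z points along the fingers, y is the line along which they close (so a half turn about z gives the same grasp; the last joint's range is limited). The gripper opens to 88 mm and grips with 3 to 60 N. Pads are 19 mm wide; open, the fingers measure 130 mm over their backs; the gripper's body (78 mm by 193 mm) begins 47 mm behind the grasp point.
Start: joints at [1.463, 0.359, 0.012, 0, -1.224, -0.288], TCP at [0.26, 0.623, 0.246] pointing down, gripper open.
Joint ranges: [-3.07, 3.07], [-1.43, 2.12], [-1.02, 1.25], [-3.03, 1.67], [-3.05, -0], [-3.03, 3.03]. Speed limits (rad/s): [2.39, 2.39, 3.01, 3.14, 3.14, 3.14].

### API

Orientations are given as [roll, pitch, yaw] about the fixed x, y, z axes, in that order (R = Rz(yaw) Ry(pitch) Rx(roll)).
In Python, from station import get_state, grab_frame, calibration, job_done, find_in, mark_of, tip_reach gives the robot as it stands.
- The arm moves only by the shell command python3 -m handwheel 'ROWS' [OPENING] [FORCE]. ROWS is JSON, a list of rows, each an object with "delta_pos": the shift along the world's x, y, z in units of 30 mm (1.0 is 30 mm), a list of three; "dr": the turn, a rotation vector about the world's x, y, z in degrees, a list of three. In form: [{"delta_pos": [tx, ty, tz], "dr": [rx, ry, rz]}, ...]. A call has 1 to 10 rows; each row shifts and turns the commanded pose from where the row before left it; what a row does not reach is not made up. A row lasts 1/10 s, in which the tool goes at most 50 mm and 8.59 degrees, less where a joint would pass 70% of its speed; a pose out of reach is approached as far as the arm can. A call is refused whole if a number of a shift passes 1 or a number of a turn 8.59, either way. A call with a gripper value outside its range is refused whole. OPENING is the closure, from -1 (fully open) to 1 (shut), set as the call begins (- or left out, the last holds). The fingers move at their own pace and stop on an object; FORCE is the grip in N (left out, the last holds). Time passes only in rows, so rows that do not move let the fingers close. It gives the time, the measured TCP pose, the force, the opening and the grip force at its end, in the units of the state.
- get_state(): the state, without advancing time (a new reading comes with each control period).
- grab_frame(name): name is "side" or "top" or "wrist"; returns the picture (384x512x3 uint8, red, green, blue); there is no depth.
- calibration(name): a dict with "fx", "fy", "cx", "cy" (pixels), "extrinsics" (4x4, takes a point from world to camera coordinates). Camera axes: x right, y down, z forward; pixel columns grow to the right and rows downward; lengths in m; the calibration is good to about 2 mm. A picture is of the moment at which its call begins: read the wrist's pose just before it. calibration takes no time and is no camera call; for the wrist camera it gives the pose at the moment of the call.
- job_done(): hands the job in; it is judged then, once.
Trained networks look in the newest picture that a camera, given by its name, has taken for a name from the list of things; names that differ only in an ending like _2 or _b are one class to them, and where a whole thing is asked for, a point or a joint stands for the part that bears it (a point fixed in the world has none). Each returns a list of dicts, best first, with "conf" (0 to 1); they miss things now and then, are a little off and sometimes report something else, mostly with a low value. They report only what shows in the picture. A call takes as long as a camera call. They do not tell look-alikes from the thing itself.
- find_in(camera, query): "location" ([column, row] in pixels, amid what is visible of it).
- mark_of(camera, query): "location" ([column, row] in pixels: a listed point, or the origin of a listed thing).
The state is a dict: "t": time; "q": joint angles; "qd": joint speeds; "joint_efforts": joint torques, N m; "eef_pos": TCP position; "ee_rot": TCP orientation; "force": force on the tool from outside, world axes, zero at the start; "moment": the same for the moment, N m; "width": finger opening in m; "gripper_force": force on a finger pad.
Only numpy, scipy, OpenCV 4.12 (cv2) and the standard library are available. Lean on these libraries where they do the work, as an engineer would, in place of code of your own. Each camera call takes 0.05 s, during which the arm holds its last target. There are 200 camera calls.

### The job

A model house has been left on the sprung lid of the spare-parts box: first set it down, upright, in a free spot of the carton tray and let go of it. Then raise the lid by its bar until it is past its balance point (where the springs take over), bring it back and finish while still holding it still with the gripper just below that point, within ten degrees of it, so that a colleague can adjust the springs. Do not drop the house, do not let the lid fly open or slam, and leave the other houses, the mug and the bottle where they stand.

Things in the scene. Friction and masses are not known exactly. Their poses are not given: they have to be found in the camera images.
- partsbox: Grey painted steel spare-parts box, 220 (x) x 240 (y) x 94 mm high, fixed to the table, closed by a bare aluminium lid whose top is 103 mm above the table. Origin: centre of the underside; z up, +x towards the hinge (the side away from the robot).
- lid (a joint): Lid angle, rad: 0 shut (level), grows as its robot-side edge rises, stop at 1.45. Aluminium plate 210 deep x 240 wide x 6 mm, 0.9 kg with bar. Springs of constant 0.7 N m bear part of it: balance point at 0.85 rad (49 degrees). Below it the lid falls shut, above it is thrown open; no hinge friction, so it stays only if held. Lifting at the bar takes 1.3 N when shut, falling to nothing at balance.
- lid_hinge (a point): Point on the hinge axis of the lid, at mid-width, 100 mm above the table, 110 mm along +x from the centre of the box. Its axes are those of the box; the hinge runs along the box's y.
- lid_bar (a point): Middle of the lid's handle: dark round steel bar 12 mm thick, 100 mm free between its two arms, along the box's y, 270 mm from the hinge axis in the lid's plane. Shut, it lies 100 mm above the table on the robot's side of the box, 49 mm clear of the lid's edge and open below: pinch it from above. It can turn between the fingers. At angle a: 270 cos(a) mm robot-ward of the hinge, 270 sin(a) above.
- house: The model house that stands on the lid: pale wooden walls 60 mm (x) by 46 mm (y) and 34 mm high, gabled tiled roof with the ridge along x, 58 mm high, small chimney to 64 mm; about 0.09 kg. Origin: centre of the underside, z up. Pinch it across the 46 mm (its y).
- tray: Open carton tray, 240 (x) x 180 (y) x 30 mm high, walls and floor 4 mm, fixed. Origin: centre of the underside, z up. Two other houses stand in its +x half (x beyond 35 mm); the other half, towards the robot, is free.
- house_b: Another house of the same size, in the far half of the tray; to be left alone. Origin: centre of the underside.
- house_c: Another house of the same size, in the far half of the tray; to be left alone. Origin: centre of the underside.
- mug: White mug, 80 mm wide and 90 mm high, on the table; to be left alone. Origin: centre of the underside.
- gluebottle: White glue bottle, 56 mm wide and 140 mm high, on the table; to be left alone. Origin: centre of the underside.
There are look-alikes about, which are no part of the job. Leave any yellow look-alike of the house alone.

How it is judged:
By the outcome, as a careful person would: the job done as asked, in the order asked, and still so for the second after the job is handed in, while the arm keeps its last pose, push and grip.
It also fails if it takes over 59 s, if anything falls off the work surface, if the arm or the gripper's body presses on something with over 40 N, if the wrist force passes 120 N, or if a joint passes its speed limit or range.

## Working session

There is one attempt and no reset: what is moved stays moved. The work goes in short steps, Python scripts to look and compute and a shell command to move; the robot and the scene stay as the last step left them, time stands still between calls to the robot, and variables do not carry over. Pictures are saved under pics/ and viewed, at most 10 in all, crops included, and the job is handed in when it is done.

```bash
ls; mkdir -p pics
cat > h.py <<'E'
import numpy as np, cv2
from station import *
def ray(c,uv):
    k=calibration(c); E=np.array(k["extrinsics"]); R=E[:3,:3]; t=E[:3,3]
    d=R.T@np.array([(uv[0]-k["cx"])/k["fx"],(uv[1]-k["cy"])/k["fy"],1]); return -R.T@t,d
def atz(c,uv,z):
    o,d=ray(c,uv); return o+d*(z-o[2])/d[2]
def proj(c,p):
    k=calibration(c); E=np.array(k["extrinsics"]); q=E[:3,:3]@np.array(p)+E[:3,3]
    return np.array([k["fx"]*q[0]/q[2]+k["cx"],k["fy"]*q[1]/q[2]+k["cy"]])
def tri(u,v,a="top",b="side"):
    o1,d1=ray(a,u);o2,d2=ray(b,v)
    s=np.linalg.lstsq(np.array([d1,-d2]).T,o2-o1,rcond=None)[0]
    p,q=o1+s[0]*d1,o2+s[1]*d2; return (p+q)/2,np.linalg.norm(p-q)
def save(c,n):
    im=grab_frame(c); cv2.imwrite(f"pics/{n}.png",im[:,:,::-1]); return im
E
python3 - <<'E'
from h import *
np.set_printoptions(precision=3,suppress=True)
s=get_state();print(s['t'],s['eef_pos'],s['ee_rot'],s['force'],s['width'],tip_reach)
Z=dict(partsbox=0,lid_bar=.1,lid_hinge=.1,house=.103,tray=0,mug=0,gluebottle=0)
for c in("top","side"):
    save(c,c+"0"); 
    for n in Z:
        for d in mark_of(c,n)[:5]: print(c,n,d['conf'],np.array(d['location']),atz(c,d['location'],Z[n]), atz(c,d['location'],.004)[:2] if n=='house' else '')
a=cv2.imread("pics/top0.png");b=cv2.imread("pics/side0.png")
E
```

```text
pics
0.0 [0.26  0.622 0.245] [ 3.14  -0.    -0.396] [ 0.33  -0.107  0.455] 0.08737556515457266 0.019
top partsbox 0.77 [322.4 200.4] [ 0.623 -0.201  0.   ] 
top lid_bar 0.62 [332.2 250.6] [ 0.467 -0.209  0.1  ] 
top lid_hinge 0.89 [330.5 159.6] [ 0.725 -0.206  0.1  ] 
top house 0.94 [280.5 265.1] [ 0.425 -0.068  0.103] [ 0.424 -0.075]
top house 0.92 [257.1 155.5] [0.729 0.005 0.103] [0.758 0.005]
top house 0.9 [241.5 252.3] [0.456 0.039 0.103] [0.458 0.042]
top house 0.87 [246.  201.2] [0.597 0.032 0.103] [0.613 0.034]
top house 0.71 [318.8 208.5] [ 0.582 -0.171  0.103] [ 0.597 -0.189]
top tray 0.7 [193.4 194.1] [0.63  0.197 0.   ] 
top mug 0.82 [ 99.3 193.4] [0.624 0.483 0.   ] 
top gluebottle 0.84 [415.2 232.5] [ 0.532 -0.485  0.   ] 
side partsbox 0.93 [301.8 245.6] [ 0.619 -0.194 -0.   ] 
side partsbox 0.35 [257.4 163.2] [0.714 0.162 0.   ] 
side partsbox 0.24 [239.7 149.4] [0.704 0.259 0.   ] 
side lid_bar 0.76 [260.8 251.5] [ 0.471 -0.197  0.1  ] 
side lid_bar 0.38 [304.2 244.8] [ 0.573 -0.243  0.1  ] 
side lid_hinge 0.88 [340.9 208.3] [ 0.735 -0.207  0.1  ] 
side house 0.89 [239.8 151.5] [0.634 0.147 0.103] [0.695 0.245]
side house 0.83 [223.  247.5] [ 0.4   -0.136  0.103] [ 0.43  -0.075]
side house 0.83 [211.3 216.8] [ 0.425 -0.035  0.103] [0.458 0.04 ]
side house 0.74 [293.9 185.2] [ 0.682 -0.067  0.103] [0.75  0.003]
side house 0.72 [261.9 199.1] [ 0.573 -0.059  0.103] [0.627 0.012]
side tray 0.83 [231.  163.8] [0.636 0.211 0.   ] 
side mug 0.73 [191.7 125. ] [0.629 0.49  0.   ] 
side gluebottle 0.83 [357.3 352.5] [ 0.535 -0.492  0.   ] 
side gluebottle 0.36 [341.8 207.3] [ 0.815 -0.154  0.   ]
```

View pics/top0.png

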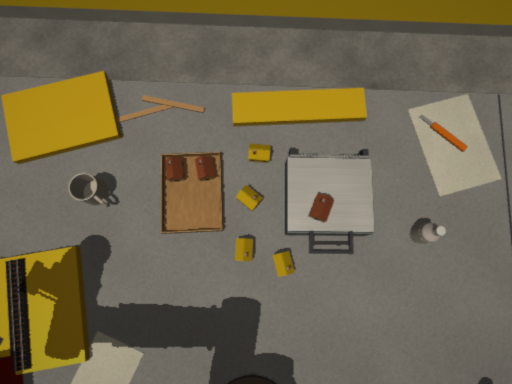

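View pics/side0.png

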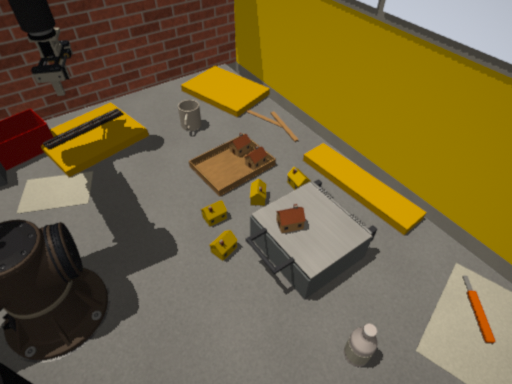

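The top view has up = +x and left = +y. The brown house sits on the lid at about (321,207), and its ridge is turned about -23°. The bar is at (331,250). The tray is at (193,194), with two brown houses in its upper half and the lower half free. The yellow look-alikes lie between the tray and the box. The side view agrees with this. I'll move above the lid next.

```bash
python3 -m handwheel '[{"delta_pos":[0.4,-1,0.2],"dr":[0,0,0]},{"delta_pos":[0.4,-1,0.2],"dr":[0,0,0]},{"delta_pos":[0.4,-1,0.2],"dr":[0,0,0]},{"delta_pos":[0.4,-1,0.2],"dr":[0,0,0]},{"delta_pos":[0.4,-1,0.2],"dr":[0,0,0]},{"delta_pos":[0.4,-1,0.2],"dr":[0,0,0]},{"delta_pos":[0.4,-1,0.2],"dr":[0,0,0]},{"delta_pos":[0.4,-1,0.2],"dr":[0,0,0]},{"delta_pos":[0.4,-1,0.2],"dr":[0,0,0]},{"delta_pos":[0.4,-1,0.2],"dr":[0,0,0]}]' -1
python3 -m handwheel '[{"delta_pos":[0.4,-1,0],"dr":[0,0,0]},{"delta_pos":[0.4,-1,0],"dr":[0,0,0]},{"delta_pos":[0.4,-1,0],"dr":[0,0,0]},{"delta_pos":[0.4,-1,0],"dr":[0,0,0]},{"delta_pos":[0.4,-1,0],"dr":[0,0,0]},{"delta_pos":[0.4,-1,0],"dr":[0,0,0]},{"delta_pos":[0.4,-1,0],"dr":[0,0,0]},{"delta_pos":[0.4,-1,0],"dr":[0,0,0]},{"delta_pos":[0.4,-1,0],"dr":[0,0,0]},{"delta_pos":[0.4,-1,0],"dr":[0,0,0]}]'
python3 -m handwheel '[{"delta_pos":[0,-1,0],"dr":[0,0,0]},{"delta_pos":[0,-1,0],"dr":[0,0,0]},{"delta_pos":[0,-1,0],"dr":[0,0,0]},{"delta_pos":[0,-1,0],"dr":[0,0,0]},{"delta_pos":[0,-1,0],"dr":[0,0,0]},{"delta_pos":[0,0,0],"dr":[0,0,0]},{"delta_pos":[0,0,0],"dr":[0,0,0]}]'
python3 - <<'E'
from h import *
np.set_printoptions(precision=4,suppress=True)
s=get_state();print(s['t'],s['eef_pos'],s['ee_rot'],s['force'])
save("wrist","w1")
print(calibration("wrist"))
Z=dict(lid_bar=.1,lid_hinge=.1,house=.103)
for n in Z:
    for d in mark_of("wrist",n)[:5]: print(n,d['conf'],np.array(d['location']),atz("wrist",d['location'],Z[n]))
E
```

```text
t: 1.8
eef_pos: [0.3805, 0.3215, 0.3061]
ee_rot: [-3.141, -0.0, -0.396]
force: [0.6, 0.5, 0.2]
width: 0.0879
gripper_force: 0.0
t: 2.8
eef_pos: [0.5006, 0.0215, 0.3059]
ee_rot: [-3.141, -0.001, -0.396]
force: [0.4, 0.1, -1.2]
width: 0.0872
gripper_force: 0.0
t: 3.5
eef_pos: [0.5001, -0.1278, 0.3056]
ee_rot: [-3.141, -0.0, -0.398]
force: [-0.4, 1.1, -0.8]
width: 0.0878
gripper_force: 0.0
3.5 [ 0.5001 -0.1278  0.3056] [-3.1415 -0.     -0.3976] [-0.4284  1.0667 -0.7781]
{'fx': 272.0129409773487, 'fy': 272.0129409773487, 'cx': 257.72814693808806, 'cy': 186.99232303526006, 'extrinsics': array([[-0.3866, -0.9223,  0.0002,  0.0758],
       [-0.8892,  0.3727,  0.2654,  0.4432],
       [-0.2448,  0.1024, -0.9642,  0.5829],
       [ 0.    ,  0.    ,  0.    ,  1.    ]])}
lid_bar 0.71 [326.  169.1] [ 0.4668 -0.2085  0.1   ]
lid_hinge 0.29 [266.4  96.6] [ 0.5788 -0.1709  0.1   ]
house 0.95 [ 34.1 109.8] [0.6727 0.094  0.103 ]
house 0.8 [249.1 207.2] [ 0.4582 -0.0967  0.103 ]
house 0.79 [266.1  96.6] [ 0.5789 -0.1703  0.103 ]
house 0.78 [141.1 122.9] [ 0.6094 -0.0177  0.103 ]
house 0.68 [181.3 211.8] [ 0.4871 -0.0106  0.103 ]
```

View pics/w1.png

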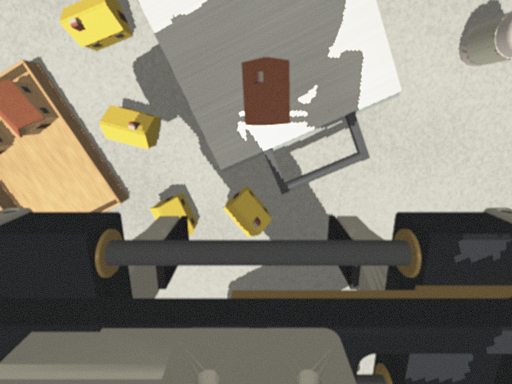

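The wrist view shows the brown house at about (267,92), nearly aligned with the jaws. The bar runs from about (285,188) to (365,155). The lid area around both is clear. I'll segment the roof to get an exact centre and yaw.

Run:
```python
from h import *
np.set_printoptions(precision=4,suppress=True)
for c,f,box in(("wrist","w1",(230,310,40,140)),("top","top0",(300,345,185,230))):
    im=cv2.imread(f"pics/{f}.png").astype(int);m=(im[:,:,2]-im[:,:,0]>35)&(im[:,:,2]-im[:,:,1]>25)
    z=np.zeros(m.shape,np.uint8);z[box[2]:box[3],box[0]:box[1]]=1;m=(m&(z>0)).astype(np.uint8)
    cn=max(cv2.findContours(m,0,1)[0],key=cv2.contourArea)[:,0]
    P=np.array([atz(c,p,.137)[:2] for p in cn],np.float32)
    print(c,len(cn),cn.min(0),cn.max(0),cv2.minAreaRect(P*1000), cv2.boxPoints(cv2.minAreaRect(P*1000)))
# bar axis in wrist: dark px on bar
print([atz("wrist",p,.1) for p in((285,189),(367,156))],[atz("top",p,.1) for p in((310,251.5),(353,252.5))])
print([atz("top",p,.103) for p in((287,232.5),(373,233),(371.5,156.5),(287.5,157))])
```

```text
wrist 211 [242  58] [289 124] ((582.39208984375, -170.51327514648438), (48.45015335083008, 66.34062957763672), 69.7447280883789) [[ 542.8863 -181.7566]
 [ 605.1243 -204.7239]
 [ 621.8979 -159.27  ]
 [ 559.6599 -136.3026]]
top 74 [309 194] [333 220] ((583.6922607421875, -172.7250518798828), (49.008880615234375, 69.13724517822266), 70.35165405273438) [[ 542.8969 -184.1791]
 [ 608.0086 -207.4263]
 [ 624.4876 -161.271 ]
 [ 559.3759 -138.0238]]
[array([ 0.4624, -0.1498,  0.1   ]), array([ 0.463 , -0.2619,  0.1   ])] [array([ 0.4633, -0.1478,  0.1   ]), array([ 0.4639, -0.2661,  0.1   ])]
[array([ 0.5131, -0.0838,  0.103 ]), array([ 0.5186, -0.3217,  0.103 ]), array([ 0.7376, -0.3232,  0.103 ]), array([ 0.728 , -0.0819,  0.103 ])]
```

```bash
python3 -m handwheel '[{"delta_pos":[0.69,-0.36,-0.4],"dr":[0,0,0.7]},{"delta_pos":[0.69,-0.36,-0.4],"dr":[0,0,0.7]},{"delta_pos":[0.69,-0.36,-0.4],"dr":[0,0,0.7]},{"delta_pos":[0.69,-0.36,-0.4],"dr":[0,0,0.7]},{"delta_pos":[0,0,-0.8],"dr":[0,0,0]},{"delta_pos":[0,0,-0.8],"dr":[0,0,0]},{"delta_pos":[0,0,-0.5],"dr":[0,0,0]},{"delta_pos":[0,0,0],"dr":[0,0,0]},{"delta_pos":[0,0,0],"dr":[0,0,0]}]' -1
python3 - <<'E'
from h import *
save("wrist","w2")
E
```

```text
t: 4.6
eef_pos: [0.5835, -0.1699, 0.195]
ee_rot: [3.141, -0.0, -0.346]
force: [-0.5, -0.3, 1.2]
width: 0.0875
gripper_force: 0.0
```

View pics/w2.png

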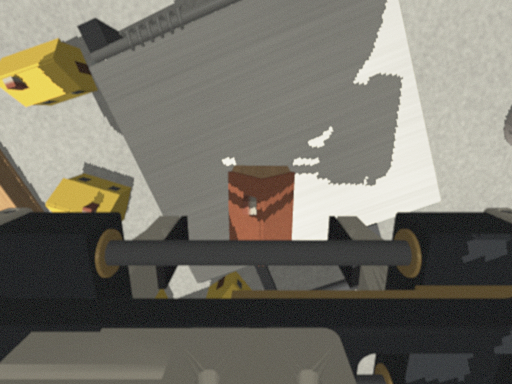

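The house spans columns 228–295, centred between the fingers and aligned with them. I'll go down and pinch it.

```bash
python3 -m handwheel '[{"delta_pos":[0,0,-0.6],"dr":[0,0,0]},{"delta_pos":[0,0,-0.6],"dr":[0,0,0]},{"delta_pos":[0,0,-0.6],"dr":[0,0,0]},{"delta_pos":[0,0,-0.45],"dr":[0,0,0]},{"delta_pos":[0,0,0],"dr":[0,0,0]},{"delta_pos":[0,0,0],"dr":[0,0,0]}]' -1
python3 -m handwheel '[{"delta_pos":[0,0,0],"dr":[0,0,0]},{"delta_pos":[0,0,0],"dr":[0,0,0]},{"delta_pos":[0,0,0],"dr":[0,0,0]},{"delta_pos":[0,0,0],"dr":[0,0,0]},{"delta_pos":[0,0,0],"dr":[0,0,0]},{"delta_pos":[0,0,0],"dr":[0,0,0]}]' 1 12
```

```text
t: 5.25
eef_pos: [0.5836, -0.1704, 0.1279]
ee_rot: [3.142, -0.001, -0.347]
force: [0.3, -0.9, 1.3]
width: 0.0876
gripper_force: 0.0
t: 5.85
eef_pos: [0.5831, -0.1705, 0.1272]
ee_rot: [3.142, -0.0, -0.347]
force: [0.1, 0.5, 0.7]
width: 0.0455
gripper_force: 12.0
```

```bash
python3 -m handwheel '[{"delta_pos":[0,0,0.2],"dr":[0,0,0]},{"delta_pos":[0,0,0.4],"dr":[0,0,0]},{"delta_pos":[0,0,0.6],"dr":[0,0,0]},{"delta_pos":[0,0,0.6],"dr":[0,0,0]},{"delta_pos":[0,0,0.6],"dr":[0,0,0]},{"delta_pos":[0,0.3,0.5],"dr":[0,0,2]},{"delta_pos":[0,0.6,0.3],"dr":[0,0,2]},{"delta_pos":[0,0.6,0],"dr":[0,0,2]},{"delta_pos":[0,0.6,0],"dr":[0,0,2]},{"delta_pos":[0,0.6,0],"dr":[0,0,2]}]'
python3 -m handwheel '[{"delta_pos":[0,0.8,0],"dr":[0,0,2]},{"delta_pos":[0,0.8,0],"dr":[0,0,2]},{"delta_pos":[0,0.8,0],"dr":[0,0,2]},{"delta_pos":[0,0.8,0],"dr":[0,0,2]},{"delta_pos":[0,0.8,0],"dr":[0,0,2]},{"delta_pos":[0,0.8,0],"dr":[0,0,0]},{"delta_pos":[0,0.8,0],"dr":[0,0,0]},{"delta_pos":[0,0.8,0],"dr":[0,0,0]},{"delta_pos":[0,0.7,0],"dr":[0,0,0]},{"delta_pos":[0,0.6,0],"dr":[0,0,0]}]'
python3 -m handwheel '[{"delta_pos":[0,0.6,0],"dr":[0,0,0]},{"delta_pos":[0,0.6,0],"dr":[0,0,0]},{"delta_pos":[0,0.4,0],"dr":[0,0,0]},{"delta_pos":[0,0.2,0],"dr":[0,0,0]},{"delta_pos":[0,0,0],"dr":[0,0,0]}]'
python3 - <<'E'
from h import *
np.set_printoptions(precision=4,suppress=True)
s=get_state();print(s['q'],s['width'],s['gripper_force'])
print(*[atz("top",p,.03) for p in((162.5,153),(222.5,152.5),(223,232),(162.5,233))])
im=save("wrist","w3")
for d in mark_of("wrist","tray")[:2]: print(d['conf'],atz("wrist",d['location'],0))
for d in mark_of("wrist","house")[:4]: print(d['conf'],d['location'],atz("wrist",d['location'],.004))
E
```

```text
t: 6.85
eef_pos: [0.5831, -0.0888, 0.2243]
ee_rot: [-3.141, -0.001, -0.171]
force: [0.3, 0.1, -0.5]
width: 0.046
gripper_force: 12.0
t: 7.85
eef_pos: [0.5831, 0.1428, 0.2241]
ee_rot: [-3.141, -0.001, 0.003]
force: [-0.3, 0.9, -0.8]
width: 0.0461
gripper_force: 12.0
t: 8.35
eef_pos: [0.583, 0.1962, 0.2229]
ee_rot: [3.141, 0.0, 0.003]
force: [0.1, 0.2, -1.6]
width: 0.0458
gripper_force: 12.0
[ 0.6417  0.2766 -0.159   0.     -1.1355  0.932 ] 0.045834119684895314 11.999845057725906
[0.749  0.2925 0.03  ] [0.7568 0.1107 0.03  ] [0.5148 0.098  0.03  ] [0.5068 0.2744 0.03  ]
0.85 [0.6342 0.1974 0.    ]
0.94 [425.1, 16.6] [0.7618 0.0003 0.004 ]
0.83 [289.6, 66.5] [0.7079 0.1562 0.004 ]
0.82 [211.2, 69.6] [0.7042 0.2517 0.004 ]
0.72 [257.5, 232.7] [0.488 0.195 0.004]
```

View pics/w3.png

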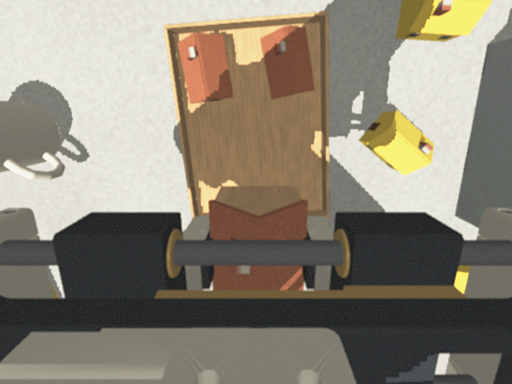

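The held house is upright and straight in the jaws. The tray interior ahead is free, with its houses at (205,67) and (287,62). I'll lower it now.

```bash
python3 -m handwheel '[{"delta_pos":[-0.1,-0.07,-0.3],"dr":[0,0,1]},{"delta_pos":[0,0,-0.8],"dr":[0,0,1]},{"delta_pos":[0,0,-0.9],"dr":[0,0,1]},{"delta_pos":[0,0,-0.9],"dr":[0,0,0]},{"delta_pos":[0,0,-0.9],"dr":[0,0,0]},{"delta_pos":[0,0,-0.9],"dr":[0,0,0]},{"delta_pos":[0,0,-0.7],"dr":[0,0,0]},{"delta_pos":[0,0,-0.5],"dr":[0,0,0]},{"delta_pos":[0,0,-0.3],"dr":[0,0,0]},{"delta_pos":[0,0,0],"dr":[0,0,0]}]'
python3 -m handwheel '[{"delta_pos":[0,0,-0.1],"dr":[0,0,0]},{"delta_pos":[0,0,-0.1],"dr":[0,0,0]},{"delta_pos":[0,0,0],"dr":[0,0,0]},{"delta_pos":[0,0,0],"dr":[0,0,0]}]'
```

```text
t: 9.5
eef_pos: [0.5792, 0.1925, 0.0356]
ee_rot: [3.14, 0.002, 0.054]
force: [-0.5, -0.7, 0.2]
width: 0.0464
gripper_force: 12.0
t: 9.9
eef_pos: [0.5802, 0.1936, 0.0315]
ee_rot: [-3.141, -0.001, 0.055]
force: [0.0, -0.2, -1.4]
width: 0.0462
gripper_force: 12.0
```

```bash
python3 -m handwheel '[{"delta_pos":[0,0,-0.07],"dr":[0,0,0]},{"delta_pos":[0,0,0],"dr":[0,0,0]},{"delta_pos":[0,0,0],"dr":[0,0,0]}]'
python3 -m handwheel '[{"delta_pos":[0,0,-0.04],"dr":[0,0,0]},{"delta_pos":[0,0,0],"dr":[0,0,0]},{"delta_pos":[0,0,0],"dr":[0,0,0]}]'
```

```text
t: 10.2
eef_pos: [0.5801, 0.1935, 0.029]
ee_rot: [-3.142, -0.0, 0.055]
force: [-0.1, -0.2, -0.8]
width: 0.0457
gripper_force: 12.0
t: 10.5
eef_pos: [0.5803, 0.1936, 0.0282]
ee_rot: [-3.141, -0.001, 0.055]
force: [-1.4, -0.3, 3.9]
width: 0.0459
gripper_force: 12.0
```

Contact at 3.9 N and the expected height. I'll release.

```bash
python3 -m handwheel '[{"delta_pos":[0,0,0],"dr":[0,0,0]},{"delta_pos":[0,0,0],"dr":[0,0,0]},{"delta_pos":[0,0,0],"dr":[0,0,0]},{"delta_pos":[0,0,0],"dr":[0,0,0]},{"delta_pos":[0,0,0],"dr":[0,0,0]}]' -0.7
python3 -m handwheel '[{"delta_pos":[0,0,0.2],"dr":[0,0,0]},{"delta_pos":[0,0,0.4],"dr":[0,0,0]},{"delta_pos":[0,0,0.7],"dr":[0,0,0]},{"delta_pos":[0,0,0.9],"dr":[0,0,0]},{"delta_pos":[0,0,1],"dr":[0,0,0]},{"delta_pos":[0,0,1],"dr":[0,0,0]},{"delta_pos":[0,0,1],"dr":[0,0,0]},{"delta_pos":[0,0,0.8],"dr":[0,0,0]},{"delta_pos":[0,0,0],"dr":[0,0,0]}]'
python3 - <<'E'
from h import *
save("wrist","w4")
E
```

```text
t: 11.0
eef_pos: [0.58, 0.1935, 0.0277]
ee_rot: [3.142, 0.0, 0.054]
force: [-0.3, 0.6, -0.1]
width: 0.0741
gripper_force: 0.0
t: 11.9
eef_pos: [0.5819, 0.1943, 0.2133]
ee_rot: [-3.138, -0.007, 0.055]
force: [0.3, 0.4, -0.3]
width: 0.0749
gripper_force: 0.0
```

View pics/w4.png

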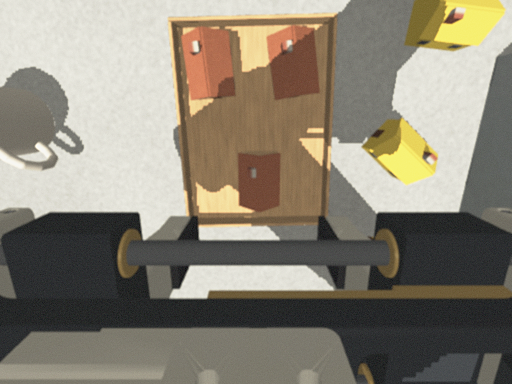

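The house stands upright in the tray at (260,180), clear of the walls and of the other two. Now the bar: I'll turn the tool to yaw -90° and stop short of it to look.

```bash
python3 -m handwheel '[{"delta_pos":[-0.33,-0.82,0],"dr":[0,0,-7.76]},{"delta_pos":[-0.33,-0.82,0],"dr":[0,0,-7.76]},{"delta_pos":[-0.33,-0.82,0],"dr":[0,0,-7.76]},{"delta_pos":[-0.33,-0.82,0],"dr":[0,0,-7.76]},{"delta_pos":[-0.33,-0.82,0],"dr":[0,0,-7.76]},{"delta_pos":[-0.33,-0.82,0],"dr":[0,0,-7.76]},{"delta_pos":[-0.33,-0.82,0],"dr":[0,0,-7.76]},{"delta_pos":[-0.33,-0.82,0],"dr":[0,0,-7.76]},{"delta_pos":[-0.33,-0.82,0],"dr":[0,0,-7.76]},{"delta_pos":[-0.33,-0.82,0],"dr":[0,0,-7.76]}]' -0.3
python3 -m handwheel '[{"delta_pos":[-0.33,-0.82,0],"dr":[0,0,-7.76]},{"delta_pos":[-0.33,-0.82,0],"dr":[0,0,-7.76]},{"delta_pos":[0,0,0],"dr":[0,0,0]},{"delta_pos":[0,0,0],"dr":[0,0,0]}]'
python3 - <<'E'
from h import *
np.set_printoptions(precision=4,suppress=True)
print(get_state()['q'])
save("wrist","w5")
for n in("lid_bar","lid_hinge"):
    for d in mark_of("wrist",n)[:2]: print(n,d['conf'],d['location'],atz("wrist",d['location'],.1))
print(proj("wrist",(.4645,-.158,.1)),proj("wrist",(.4645,-.258,.1)))
E
```

```text
t: 12.95
eef_pos: [0.48, -0.0535, 0.2075]
ee_rot: [3.141, 0.0, -1.305]
force: [-0.9, -0.1, -0.7]
width: 0.0569
gripper_force: 0.0
t: 13.35
eef_pos: [0.4607, -0.1022, 0.2076]
ee_rot: [3.141, 0.0, -1.571]
force: [0.4, 0.6, 0.3]
width: 0.0569
gripper_force: 0.0
[ 0.2002  0.0507 -0.4757 -0.0002 -1.0447 -0.2002]
lid_bar 0.63 [254.5, 73.9] [ 0.4642 -0.2041  0.1   ]
[254.35   129.4728] [254.0874   0.4117]
```

View pics/w5.png

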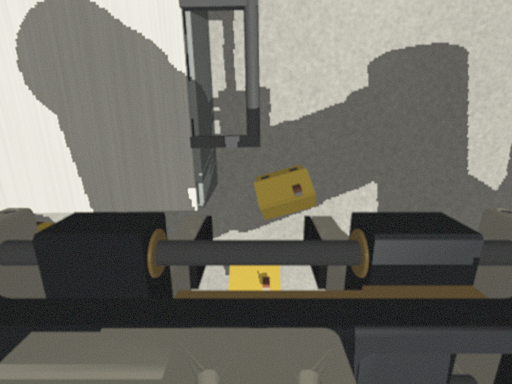

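The bar shows vertical at column 253, between the arms at rows 3–140, so its x is about 0.465, its mid y about -0.204 and its yaw about 0. That agrees with the top view. I'll narrow the jaws to about 35 mm, move over it and go down.

```bash
python3 -m handwheel '[{"delta_pos":[0.04,-0.85,0],"dr":[0,0,0]},{"delta_pos":[0.04,-0.85,0],"dr":[0,0,0]},{"delta_pos":[0.04,-0.85,0],"dr":[0,0,0]},{"delta_pos":[0.02,-0.85,-0.3],"dr":[0,0,0]},{"delta_pos":[0,0,-0.6],"dr":[0,0,0]},{"delta_pos":[0,0,-0.7],"dr":[0,0,0]},{"delta_pos":[0,0,-0.7],"dr":[0,0,0]},{"delta_pos":[0,0,-0.7],"dr":[0,0,0]},{"delta_pos":[0,0,-0.4],"dr":[0,0,0]},{"delta_pos":[0,0,-0.15],"dr":[0,0,0]}]' 0.2
python3 -m handwheel '[{"delta_pos":[0,0,0],"dr":[0,0,0]},{"delta_pos":[0,0,0],"dr":[0,0,0]}]'
```

```text
t: 14.5
eef_pos: [0.4651, -0.2032, 0.1]
ee_rot: [3.139, 0.0, -1.57]
force: [-0.8, -0.9, 0.4]
width: 0.0349
gripper_force: 0.0
t: 14.7
eef_pos: [0.4662, -0.2036, 0.102]
ee_rot: [-3.14, -0.0, -1.57]
force: [-0.7, 0.1, 0.7]
width: 0.035
gripper_force: 0.0
```

```bash
python3 -m handwheel '[{"delta_pos":[0,0,-0.05],"dr":[0,0,0]},{"delta_pos":[0,0,0],"dr":[0,0,0]},{"delta_pos":[0,0,0],"dr":[0,0,0]},{"delta_pos":[0,0,0],"dr":[0,0,0]},{"delta_pos":[0,0,0],"dr":[0,0,0]},{"delta_pos":[0,0,0],"dr":[0,0,0]}]' 1 20
```

```text
t: 15.3
eef_pos: [0.4657, -0.2038, 0.1]
ee_rot: [-3.141, -0.0, -1.571]
force: [0.3, -0.2, 1.7]
width: 0.0111
gripper_force: 20.0
```

Gripped with little side force, so the alignment is good. Next I'll compute the arc rows.

Run:
```python
import numpy as np
for seq in (np.r_[0,.02,np.arange(.06,.87,.05),.9,.93,.95],np.r_[.95,.93,.9,.87,.84,.81,.78,.765]):
    x=-9*np.cos(seq);z=9*np.sin(seq);x,z=x.round(2),z.round(2)
    print(*zip(seq[1:].round(3).tolist(),np.diff(x).round(2).tolist(),np.diff(z).round(2).tolist()),sep='\n')
```

```text
(0.02, 0.0, 0.18)
(0.06, 0.02, 0.36)
(0.11, 0.03, 0.45)
(0.16, 0.06, 0.44)
(0.21, 0.09, 0.45)
(0.26, 0.1, 0.43)
(0.31, 0.13, 0.44)
(0.36, 0.15, 0.42)
(0.41, 0.17, 0.42)
(0.46, 0.19, 0.41)
(0.51, 0.21, 0.39)
(0.56, 0.22, 0.39)
(0.61, 0.25, 0.38)
(0.66, 0.27, 0.36)
(0.71, 0.28, 0.35)
(0.76, 0.31, 0.33)
(0.81, 0.31, 0.32)
(0.86, 0.34, 0.3)
(0.9, 0.28, 0.23)
(0.93, 0.21, 0.16)
(0.95, 0.14, 0.11)
(0.93, -0.14, -0.11)
(0.9, -0.21, -0.16)
(0.87, -0.21, -0.17)
(0.84, -0.21, -0.18)
(0.81, -0.2, -0.18)
(0.78, -0.19, -0.19)
(0.765, -0.09, -0.1)
```

```bash
python3 -m handwheel '[{"delta_pos":[0,0,0.18],"dr":[0,0,0]},{"delta_pos":[0.02,0,0.36],"dr":[0,0,0]},{"delta_pos":[0.03,0,0.45],"dr":[0,0,0]},{"delta_pos":[0.06,0,0.44],"dr":[0,0,0]},{"delta_pos":[0.09,0,0.45],"dr":[0,0,0]},{"delta_pos":[0,0,0],"dr":[0,0,0]},{"delta_pos":[0,0,0],"dr":[0,0,0]}]'
```

```text
t: 16.0
eef_pos: [0.4717, -0.2037, 0.1565]
ee_rot: [-3.14, -0.0, -1.571]
force: [3.8, -0.4, -2.9]
width: 0.0114
gripper_force: 20.0
```

```bash
python3 -m handwheel '[{"delta_pos":[0.13,0,0.43],"dr":[0,0,0]},{"delta_pos":[0.15,0,0.44],"dr":[0,0,0]},{"delta_pos":[0.16,0,0.42],"dr":[0,0,0]},{"delta_pos":[0.17,0,0.42],"dr":[0,0,0]},{"delta_pos":[0.19,0,0.41],"dr":[0,0,0]},{"delta_pos":[0.21,0,0.39],"dr":[0,0,0]},{"delta_pos":[0,0,0],"dr":[0,0,0]},{"delta_pos":[0,0,0],"dr":[0,0,0]}]'
python3 - <<'E'
from h import *
save("side","s1")
E
```

```text
t: 16.8
eef_pos: [0.4987, -0.2034, 0.2303]
ee_rot: [3.135, 0.001, -1.571]
force: [-8.6, 2.1, 2.4]
width: 0.0111
gripper_force: 20.0
```

View pics/s1.png

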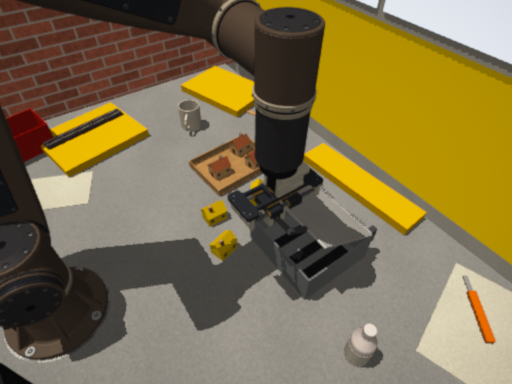

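The side view shows the lid raised about 29°, with the bar held. I'll relieve the x force a little and continue.

```bash
python3 -m handwheel '[{"delta_pos":[-0.03,0,0],"dr":[0,0,0]},{"delta_pos":[0,0,0],"dr":[0,0,0]},{"delta_pos":[0,0,0],"dr":[0,0,0]}]'; python3 -c "
from h import *
s=get_state();print(s['moment'],s['eef_pos'],s['force'])"
```

```text
t: 17.15
eef_pos: [0.4986, -0.2034, 0.2303]
ee_rot: [3.137, 0.001, -1.571]
force: [-5.6, 2.1, 2.5]
width: 0.0113
gripper_force: 20.0
[0.91872073 2.22719318 0.04093101] [ 0.49859854 -0.20338058  0.23032573] [-5.56752622  2.12683116  2.48576114]
```

```bash
python3 -m handwheel '[{"delta_pos":[0.18,0,0.37],"dr":[0,0,0]},{"delta_pos":[0.24,0,0.38],"dr":[0,0,0]},{"delta_pos":[0.26,0,0.36],"dr":[0,0,0]},{"delta_pos":[0.28,0,0.35],"dr":[0,0,0]},{"delta_pos":[0,0,0],"dr":[0,0,0]},{"delta_pos":[0,0,0],"dr":[0,0,0]}]'
```

```text
t: 17.75
eef_pos: [0.5291, -0.2031, 0.2759]
ee_rot: [3.14, 0.001, -1.571]
force: [-7.0, 3.5, 4.3]
width: 0.0109
gripper_force: 20.0
```

```bash
python3 -m handwheel '[{"delta_pos":[-0.05,0.03,0.04],"dr":[0,0,0]},{"delta_pos":[0.3,0,0.34],"dr":[0,0,0]},{"delta_pos":[0.3,0,0.33],"dr":[0,0,0]},{"delta_pos":[0,0,0],"dr":[0,0,0]},{"delta_pos":[0,0,0],"dr":[0,0,0]}]'; python3 -c "
from h import *
save('side','s2')
for c in('side','wrist','top'):
    if c!='side': grab_frame(c)
    print(c,[(d['conf'],d['location']) for n in('lid_bar',) for d in mark_of(c,n)[:2]],proj(c,get_state()['eef_pos']))"
```

```text
t: 18.25
eef_pos: [0.5474, -0.2027, 0.2964]
ee_rot: [-3.14, 0.0, -1.571]
force: [4.7, 0.3, -5.6]
width: 0.0114
gripper_force: 20.0
side [(0.89, [293.4, 184.9]), (0.21, [231.1, 164.7])] [292.70861364 185.16009777]
wrist [(0.8, [258.6, 240.6])] [257.94222109 244.25447693]
top [(0.65, [348.4, 211.1])] [347.68400267 212.54071227]
```

```bash
python3 -m handwheel '[{"delta_pos":[0.36,0,0.28],"dr":[0,0,0]},{"delta_pos":[0.28,0,0.23],"dr":[0,0,0]},{"delta_pos":[0.21,0,0.16],"dr":[0,0,0]},{"delta_pos":[0.29,0,0.21],"dr":[0,0,0]},{"delta_pos":[0,0,0],"dr":[0,0,0]},{"delta_pos":[0,0,0],"dr":[0,0,0]}]'; python3 -c "
from h import *
for c in('side','top'):
    grab_frame(c)
    print(c,[(d['conf'],d['location']) for n in('lid_bar',) for d in mark_of(c,n)[:2]],proj(c,get_state()['eef_pos']))"
```

```text
t: 19.15
eef_pos: [0.5808, -0.2026, 0.3238]
ee_rot: [-3.141, 0.0, -1.57]
force: [-2.7, 4.2, 4.3]
width: 0.0108
gripper_force: 20.0
side [(0.68, [226.8, 165.9]), (0.61, [223.9, 173.9])] [306.09766906 169.67693294]
top [] [350.62752325 195.65297975]
```

Lid is at about 0.97 rad, past balance and still gripped. Back down to about 0.765.

```bash
python3 -m handwheel '[{"delta_pos":[-0.15,0.03,-0.1],"dr":[0,0,0]},{"delta_pos":[-0.14,0,-0.11],"dr":[0,0,0]},{"delta_pos":[-0.21,0,-0.16],"dr":[0,0,0]},{"delta_pos":[-0.21,0,-0.17],"dr":[0,0,0]},{"delta_pos":[-0.21,0,-0.18],"dr":[0,0,0]},{"delta_pos":[-0.2,0,-0.18],"dr":[0,0,0]},{"delta_pos":[-0.19,0,-0.19],"dr":[0,0,0]},{"delta_pos":[-0.09,0,-0.1],"dr":[0,0,0]},{"delta_pos":[0,0,0],"dr":[0,0,0]},{"delta_pos":[0,0,0],"dr":[0,0,0]}]'; python3 -c "
from h import *
np.set_printoptions(precision=4,suppress=True)
p=get_state()['eef_pos'];print(np.arctan2(p[2]-.1,.7345-p[0]),np.arcsin((p[2]-.1)/.27))
save('side','s3');a=mark_of('side','lid_bar')[:2];grab_frame('top');b=mark_of('top','lid_bar')[:2]
print(a,b,proj('side',p),proj('top',p))
if a and b: print(tri(b[0]['location'],a[0]['location']))
"
```

```text
t: 20.35
eef_pos: [0.5378, -0.2028, 0.2867]
ee_rot: [3.141, -0.001, -1.571]
force: [-0.6, -6.2, 0.4]
width: 0.0111
gripper_force: 20.0
0.7594395102820356 0.7636688247034332
[{'location': [287.4, 191.8], 'conf': 0.98}, {'location': [256.3, 163.2], 'conf': 0.47}] [] [289.0631 189.8848] [346.7338 217.0243]
```

View pics/s3.png

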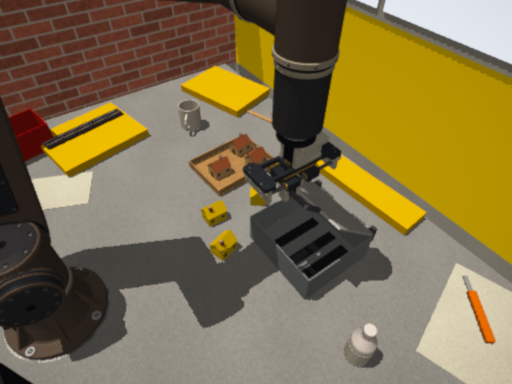

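The side view shows the lid held at about 43°, with the bar at (287,192) in the jaws. The moved house stands upright in the tray at (220,168), and the others are undisturbed. I'll let it settle briefly and hand in.

```bash
python3 -m handwheel '[{"delta_pos":[0,-0.03,0],"dr":[0,0,0]},{"delta_pos":[0,0,0],"dr":[0,0,0]},{"delta_pos":[0,0,0],"dr":[0,0,0]},{"delta_pos":[0,0,0],"dr":[0,0,0]},{"delta_pos":[0,0,0],"dr":[0,0,0]}]'; python3 -c "
from station import *
print(job_done())"
```

```text
t: 21.05
eef_pos: [0.5383, -0.2028, 0.2873]
ee_rot: [3.142, -0.0, -1.571]
force: [-1.3, -2.9, 1.3]
width: 0.0112
gripper_force: 20.0
the job is handed in; nothing more can be done
None
```

I handed in the job at about 21 s: the house is upright and released in the tray, and after going past balance to about 0.97 rad the lid is held still at about 0.76 rad, roughly 5° below balance (angles worked out from the gripper position).

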